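# Prise the snap-in cover off the reset box and press the reset button

### The arm

A 6-joint arm with a two-finger parallel gripper is mounted at the origin on a cart in front of the work surface, level with it; the furniture and walls round the work are solid. World frame = base frame: x ahead of the robot, y to its left, z up, the work surface at z = 0. Lengths are in mm, angles in rad, forces in N, time in s.
With the tool pointing down it reaches from about 350 to 875 mm from the base axis. Payload 4.2 kg.
Tool frame: the origin (TCP) lies at the very end of the fingers, on their centre line; the grasp point (between the pads) lies 19 mm behind it (arm.grip_point_offset is the distance from the TCP to the grasp point, in mm); z points along the fingers, y is the direction in which the jaws open and shut (so a half turn about z gives the same grasp; the last joint's range is limited). The gripper opens to 85 mm and grips with 20 to 120 N. Pads are 22 mm wide; open, the fingers measure 114 mm over their backs; the gripper's body (76 mm by 85 mm) begins 54 mm behind the grasp point. The pads swing forward as they close: fully open they stand 13 mm farther back than shut.
Start: joints at [-1.023, 0.385, 0.008, 0, -1.194, -0.259], TCP at [178.017, -599.09, 231.312] pointing down, gripper open.
Joint ranges: [-3.14, 3.14], [-1.21, 2.06], [-1.07, 1.41], [-3.16, 2.05], [-2.99, -0.16], [-3.1, 3.1]. Speed limits (rad/s): [2.79, 2.79, 3.14, 3.14, 3.14, 3.14].

### API

Orientations are given as a unit quaternion [x, y, z, w].
In Python, from bench import arm gives the robot as it stands.
- The arm moves only by the tool drive_tool, never from a script. Its argument "steps" is a list of rows, each a list of 5 numbers: the shift along the tool's x, y, z in m, then the turn about the tool's z in degrees, then the finger opening in m, from 0 to 0.0854. A call has 1 to 20 rows; each row shifts and turns the commanded pose from where the row before left it, along the tool's axes as they then stand; what a row does not reach is not made up. A row lasts 1/10 s, in which the tool goes at most 50 mm and 8.59 degrees, less where a joint would pass 70% of its speed; a pose out of reach is approached as far as the arm can. A call is refused whole if a number of a shift passes 0.05 or a number of a turn 8.59, either way. A call with a gripper value outside its range is refused whole. The fingers move at their own pace and stop on an object; the grip force is fixed at half the most. Time passes only in rows, so rows that do not move let the fingers close. It gives the time, the measured TCP pose, the force and the opening at its end, in the units of the state.
- arm.read_state(): the state, without advancing time (a new reading comes with each control period).
- arm.get_image(name): name is "side" or "top" or "wrist"; returns (picture, depth): 400x640x3 uint8, blue, green, red; 400x640 float32, mm along the optical axis (not along the pixel's ray), 0 where there is no reading.
- arm.camera_params(name): a dict with "K" (3x3 intrinsics, pixels), "world_to_cam" (4x4, takes a point from world to camera coordinates); the wrist camera has in their place "mount" (4x4, takes a point from camera to tool coordinates, whose origin is the TCP and whose axes are the flange's). Camera axes: x right, y up, looking along -z (the intrinsics and any distortion apply to the point x, -y, -z); pixel columns grow to the right and rows downward; lengths in mm; the calibration is good to about 2 mm. A picture is of the moment at which its call begins: read the wrist's pose just before it. camera_params takes no time and is no camera call.
- arm.job_done(): hands the job in, once; it reports no verdict.
The state is a dict: "clock": time; "joints": joint angles; "joint_vel": joint speeds; "joint_efforts": joint torques, N m; "position": TCP position; "ee_rot": TCP orientation; "contact_force": force on the tool from outside, world axes, zero at the start; "wrist_torque": the same for the moment, N m; "gripper_width": finger opening in mm.
Only numpy, scipy, OpenCV 4.12 (cv2) and the standard library are available. Lean on these libraries where they do the work, as an engineer would, in place of code of your own. Each camera call takes 0.05 s, during which the arm holds its last target.

### The job

The grey reset box has a snap-in cover lying flush in its top. Put the pry lever's blade through the notch in the box's end wall, bear it on the notch and prise the cover's end up until its catches let go, then lift the cover off and lay it and the lever flat on the worktop, without dropping or flinging either. Then press the reset button inside the box fully down and let it come back up, leaving the spanner, the tyre gauge and the wheel nut alone.

Things in the scene. Friction and masses are not known exactly. Their poses are not given: they have to be found in the camera images.
- reset_box: grey box fixed to the worktop, 112 (x) x 80 (y) x 90 mm high, lugs 5 mm high reach 54 mm to either side, a black cable gland stands out 24 mm at the +x end. Origin: centre of the underside, z up. A well 86 x 55.5 mm in its top (x -42 to +44 mm) holds the cover; side walls 12 mm thick. The -x end wall is 14 mm thick, with a notch 30 mm wide and 11 mm deep, open at the top
- notch (a point): middle of the outer edge of the notch's floor, on the outer face of the box's -x end wall, 79 mm above the worktop: where the lever goes in along the box's +x and bears. Axes as the box. The cover's edge begins 14 mm farther along +x; the underside of its plate is 6 mm above this floor when snapped in. The space under it is free for 35 mm
- cover: plain aluminium cover, 84 (x) x 54 (y) x 18 mm, 0.1 kg: a 5 mm plate on two side skirts (outer faces 47 mm apart), ends open. Origin: centre of its underside, z up; snapped in, its axes are the box's, its origin 72 mm above the worktop, its top flush with the rim. Spring catches in the side walls hold its -x end
- cover_edge (a point): middle of the upper edge of the cover's notch end (-x end), level with the box's rim (90 mm) when snapped in. This end must rise about 7 mm to pass the catches, which then hold it up, about 10 mm proud of the rim
- pry_lever: loose pry lever, 190 mm along its x, 0.16 kg: black handle 100 x 20 x 24 mm (24 high as it lies) from x -95 to +5 mm, then a flat steel blade 14 mm wide and 4 mm thick (3 mm over the last 12 mm) to x +95 mm, its mid-thickness 12 mm above the underside. Origin: underside, mid-length, z up, +x to the tip
- lever_tip (a point): end of the lever's blade, middle of its thickness
- lever_grip (a point): middle of the lever's handle, 140 mm behind the tip, 12 mm above the underside: where to grip it; the sides are 20 mm apart
- reset_button (a joint): travel of the round reset button in the well under the cover, pressed straight down: 0 up, 0.006 m fully down, a spring of about 5 N brings it back
- reset_button_top (a point): centre of the button's top (26 mm diameter), below the rim, 18 mm to the +x side of the box's centre
- spanner: loose steel spanner 27 x 167 x 9 mm, origin under its middle; leave alone
- gauge: loose black tyre gauge 93 x 124 x 23 mm, origin under its middle; leave alone
- nut: loose wheel nut 25 x 25 x 32 mm standing on the worktop, origin under its middle; leave alone

How it is judged:
By the outcome, as a careful person would: the job done as asked, in the order asked, and still so for the second after the job is handed in, with the robot touching nothing.
It also fails if it takes over 66 s, if anything falls off the work surface, if the arm or the gripper's body presses on something with over 40 N, if the wrist force passes 120 N, or if a joint passes its speed limit or range.

## Working session

There is one attempt and no reset: what is moved stays moved. The work goes in short steps, Python scripts to look and compute and a tool call to move; the robot and the scene stay as the last step left them, time stands still between calls to the robot, and variables do not carry over. Pictures are saved under pics/ and viewed, and the job is handed in when it is done.

Besides the shell and the picture viewer there is one more tool, called after "Request:" as a command line: name --pt "numbers of a row" for each row, then --argument value for the rest. drive_tool: Moves the arm, as the interface text tells. Its arguments: {"type":"object","properties":{"steps":{"type":"array"}},"required":["steps"]}

```bash
ls; mkdir -p pics; python3 - <<'E'
from bench import arm
import cv2,numpy as np
s=arm.read_state();print(s)
print(arm.grip_point_offset)
for n in ["side","top","wrist"]:
    im,d=arm.get_image(n); cv2.imwrite(f"pics/{n}0.png",im); np.savez(f"pics/{n}0.npz",im=im,d=d); print(n,arm.camera_params(n))
E
```

```text
pics
{'clock': 0.0, 'joints': array([-1.02339321e+00,  3.85532482e-01,  6.59974680e-03, -5.15091197e-04,
       -1.19401603e+00, -2.58576011e-01]), 'joint_vel': array([ 1.47428969e-03,  4.28085580e-04,  6.10031289e-04,  3.13757774e-05,
        3.69555061e-04, -4.64501081e-04]), 'joint_efforts': array([ 7.40970117e-04, -3.92290449e+01,  1.88402313e+01,  4.18630600e+00,
       -4.64642682e-03, -6.57788107e-06]), 'position': array([ 177.84852135, -598.53127766,  230.22353778]), 'ee_rot': array([-1.43817998e-01,  9.89603541e-01,  1.08388300e-03, -2.01859282e-04]), 'contact_force': array([ 0.05996069, -0.0948151 ,  0.33577903]), 'wrist_torque': array([-0.0304397 ,  0.00435125,  0.02853591]), 'gripper_width': 85.60261897114619}
18.700000000000003
side {'K': array([[458.20602023,   0.        , 323.49977647],
       [  0.        , 458.20602023, 198.86242188],
       [  0.        ,   0.        ,   1.        ]]), 'world_to_cam': array([[-9.92166965e-01,  1.23496798e-01, -1.87950835e-02,
         5.06307148e+02],
       [-9.64616776e-02, -6.61825567e-01,  7.43425896e-01,
         9.12998427e+01
[... 515 characters left out ...]
1949e+02],
       [-1.43317539e-01, -1.46960351e-02,  9.89567638e-01,
        -1.04493560e+03],
       [ 0.00000000e+00,  0.00000000e+00,  0.00000000e+00,
         1.00000000e+00]])}
wrist {'K': array([[359.59543326,   0.        , 317.19726766],
       [  0.        , 359.59543326, 190.20663868],
       [  0.        ,   0.        ,   1.        ]]), 'mount': array([[ 6.94654493e-04,  9.64931001e-01,  2.62502724e-01,
         6.66169834e+01],
       [ 9.99999363e-01, -9.03739617e-04,  6.75773266e-04,
         5.27686380e-01],
       [ 8.89308686e-04,  2.62502088e-01, -9.64931015e-01,
        -1.42680214e+02],
       [ 0.00000000e+00,  0.00000000e+00,  0.00000000e+00,
         1.00000000e+00]])}
```

View pics/top0.png

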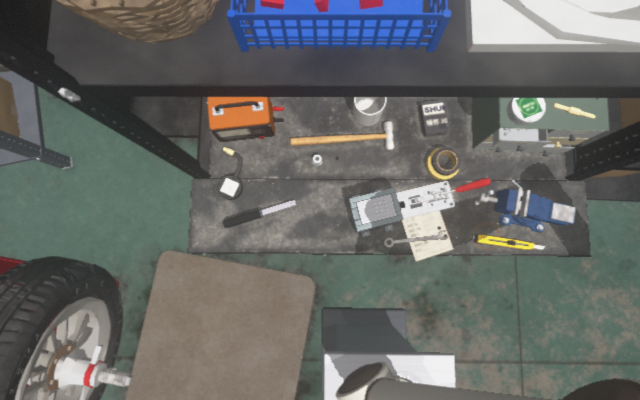

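View pics/side0.png

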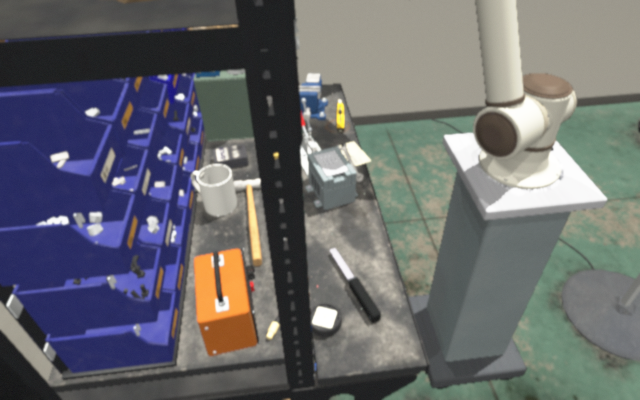

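View pics/wrist0.png

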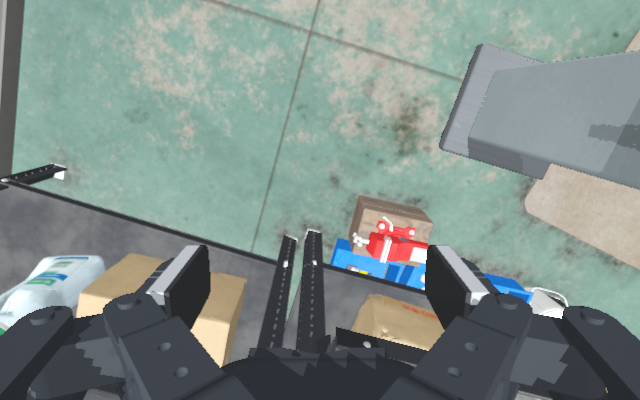

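```bash
cat > h.py <<'E'
import numpy as np,cv2
from bench import arm
def pt(n,u,v,z=None,d=None):
    p=arm.camera_params(n);K=p["K"];M=p["world_to_cam"];R=M[:3,:3];t=M[:3,3]
    r=np.array([(u-K[0,2])/K[0,0],-(v-K[1,2])/K[1,1],-1.])
    o=-R.T@t; w=R.T@r
    return o+w*((z-o[2])/w[2] if d is None else d)
def proj(n,P):
    p=arm.camera_params(n);K=p["K"];M=p["world_to_cam"]
    c=M[:3,:3]@np.asarray(P,float)+M[:3,3]
    return np.array([K[0,0]*c[0]/-c[2]+K[0,2],K[1,1]*-c[1]/-c[2]+K[1,2]])
def quatR(q):
    from scipy.spatial.transform import Rotation as R
    return R.from_quat(q).as_matrix()
def wcam(s):
    M=arm.camera_params("wrist")["mount"]
    T=np.eye(4);T[:3,:3]=quatR(s["ee_rot"]);T[:3,3]=s["position"]
    return T@M
def wpt(T,u,v,z=None,d=None):
    K=arm.camera_params("wrist")["K"]
    r=np.array([(u-K[0,2])/K[0,0],-(v-K[1,2])/K[1,1],-1.])
    w=T[:3,:3]@r;o=T[:3,3]
    return o+w*((z-o[2])/w[2] if d is None else d)
E
python3 - <<'E'
import numpy as np,cv2
from h import *
f=np.load("pics/top0.npz");im=f["im"]
cv2.imwrite("pics/t1.png",cv2.resize(im[165:265,330:480],None,fx=5,fy=5,interpolation=cv2.INTER_CUBIC))
cv2.imwrite("pics/t2.png",cv2.resize(im[140:260,190:320],None,fx=5,fy=5,interpolation=cv2.INTER_CUBIC))
s=np.load("pics/side0.npz")["im"]
cv2.imwrite("pics/s1.png",cv2.resize(s[80:220,260:380],None,fx=4,fy=4,interpolation=cv2.INTER_CUBIC))
for u,v in [(225,221),(295,203),(385,205),(360,210)]: print(u,v,pt("top",u,v,d=f["d"][v,u]))
E
```

```text
225 221 [469.22085835 411.14540989  23.92283257]
295 203 [517.2569312  236.26964135  14.53594289]
385 205 [504.47482515  17.0986895   90.29751898]
360 210 [492.23294242  76.16876285  89.7363386 ]
```

View pics/t1.png

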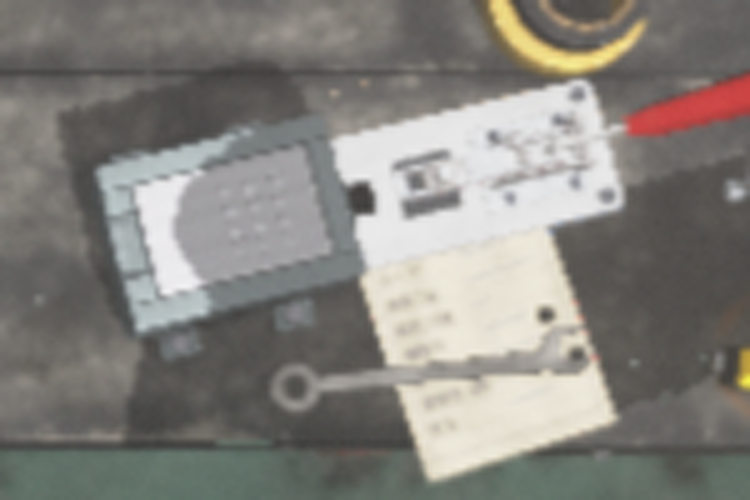

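View pics/t2.png

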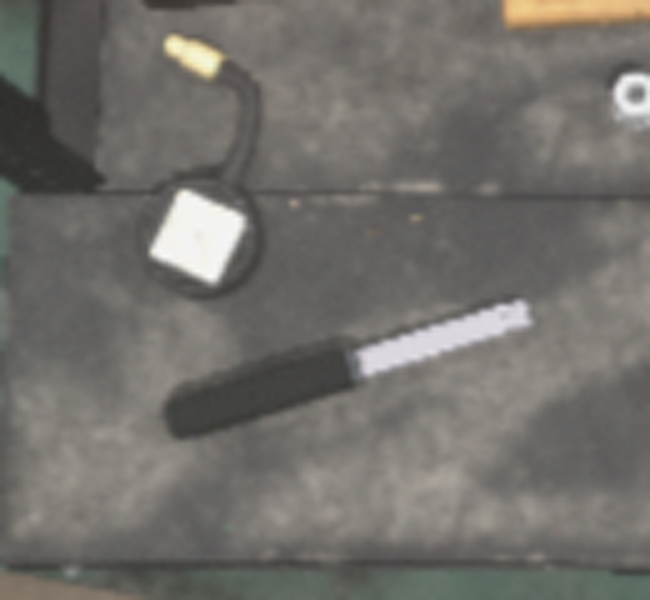

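View pics/s1.png

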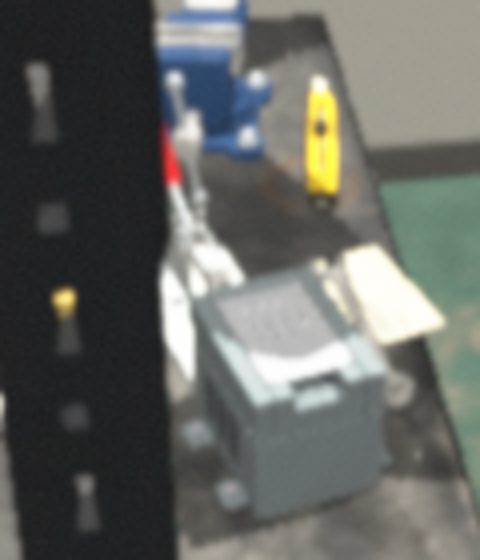

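```bash
python3 - <<'E'
import numpy as np
from h import *
f=np.load("pics/top0.npz");im=f["im"];d=f["d"]
for u,v in [(205,178),(180,160),(100,85),(75,65),(300,85),(300,92),(450,80),(550,205),(530,190),(570,165),(460,190),(150,100),(230,108),(580,150)]: print(u,v,pt("top",u,v,d=d[v,u]).round())
# lever: blade and handle
def fit(mask,z):
    n,l,st,c=cv2.connectedComponentsWithStats(mask.astype(np.uint8))
    i=1+np.argmax(st[1:,4]);cs,_=cv2.findContours((l==i).astype(np.uint8),cv2.RETR_EXTERNAL,cv2.CHAIN_APPROX_NONE)
    P=np.array([pt("top",u,v,z=z)[:2] for u,v in cs[0][:,0]],np.float32)
    r=cv2.minAreaRect(P); ys,xs=np.where(l==i); Q=np.array([pt("top",u,v,z=z)[:2] for u,v in zip(xs,ys)]);m=Q.mean(0);w,V=np.linalg.eigh(np.cov((Q-m).T))
    print(r,cv2.boxPoints(r).round(1).tolist(),st[i],m,np.degrees(np.arctan2(V[1,1],V[0,1])));
g=im.astype(int).sum(2)
roi=np.zeros(d.shape,bool);roi[185:240,215:305]=1
fit(roi&(g>420),14)
fit(roi&(g<200),24)
Z=np.array([[pt("top",u,v,d=d[v,u])[2] for u in range(340,412)] for v in range(180,236)])
roi=np.zeros(d.shape,bool);roi[180:236,340:412]=(Z>84)&(Z<96)
fit(roi,90)
E
```

```text
205 178 [588. 481. -24.]
180 160 [588. 474. 192.]
100 85 [592. 437. 598.]
75 65 [617. 470. 600.]
300 85 [591. 186. 600.]
300 92 [591. 188. 577.]
450 80 [598.   1. 601.]
550 205 [ 509. -377.   78.]
530 190 [ 557. -368.    0.]
570 165 [ 628. -488.  -24.]
460 190 [ 543. -164.   80.]
150 100 [1105.  993. -830.]
230 108 [735. 390. 110.]
580 150 [ 679. -540.  -63.]
((506.0104064941406, 278.3314514160156), (16.27608871459961, 90.30049896240234), 17.89866828918457) [[484.3999938964844, 318.79998779296875], [512.0999755859375, 232.89999389648438], [527.5999755859375, 237.89999389648438], [499.8999938964844, 323.79998779296875]] [261 200  36  15 220] [506.02626576 278.60526568] 107.45309823916612
((476.44805908203125, 370.19000244140625), (21.346420288085938, 89.20013427734375), 18.29349136352539) [[452.29998779296875, 409.20001220703125], [480.29998779296875, 324.5], [500.6000061035156, 331.20001220703125], [472.6000061035156, 415.8999938964844]] [224 211  36  16 182] [474.49115851 373.46581334] 107.24735393496258Traceback (most recent call last):
  File "<stdin>", line 16, in <module>
  File "h.py", line 4, in pt
    p=arm.camera_params(n);K=p["K"];M=p["world_to_cam"];R=M[:3,:3];t=M[:3,3]
ValueError: time passes only in moves, steps and waits
```

```bash
sed -i 's/^def pt/_c={}\ndef cp(n):\n    if n not in _c: _c[n]=arm.camera_params(n)\n    return _c[n]\ndef pt/; s/arm.camera_params("wrist")\["/cp("wrist")["/; s/p=arm.camera_params(n)/p=cp(n)/' h.py; python3 - <<'E'
import numpy as np
from h import *
f=np.load("pics/top0.npz");im=f["im"];d=f["d"]
def fit(mask,z):
    n,l,st,c=cv2.connectedComponentsWithStats(mask.astype(np.uint8))
    i=1+np.argmax(st[1:,4]);cs,_=cv2.findContours((l==i).astype(np.uint8),cv2.RETR_EXTERNAL,cv2.CHAIN_APPROX_NONE)
    P=np.array([pt("top",u,v,z=z)[:2] for u,v in cs[0][:,0]],np.float32)
    r=cv2.minAreaRect(P); print(r,cv2.boxPoints(r).round(1).tolist(),st[i])
Z=np.array([[pt("top",u,v,d=d[v,u])[2] for u in range(340,412)] for v in range(180,236)])
roi=np.zeros(d.shape,bool);roi[180:236,340:412]=(Z>84)&(Z<96)
fit(roi,90)
E
```

```text
((495.5667724609375, 40.118709564208984), (79.90100860595703, 112.61463165283203), 14.43221378326416) [[442.79998779296875, 84.69999694824219], [470.8999938964844, -24.399999618530273], [548.2999877929688, -4.5], [520.2000122070312, 104.5999984741211]] [ 349  187   54   44 1495]
```

Request:
drive_tool --pt "-0.033 0.035 0 0 0.085" --pt "-0.033 0.035 0 0 0.085" --pt "-0.033 0.035 0 0 0.085" --pt "-0.033 0.035 0 0 0.085" --pt "-0.033 0.035 0 0 0.085" --pt "-0.033 0.035 0 0 0.085" --pt "-0.033 0.035 0 0 0.085" --pt "-0.033 0.035 0 0 0.085" --pt "-0.033 0.035 0 0 0.085" --pt "-0.033 0.035 0 0 0.085" --pt "-0.033 0.035 0 0 0.085" --pt "-0.033 0.035 0 0 0.085" --pt "-0.033 0.035 0 0 0.085" --pt "-0.033 0.035 0 0 0.085" --pt "0 0 0 0 0.085"

```text
clock: 1.65
position: [483.6, 6.3, 230.9]
ee_rot: [-0.147, 0.989, 0.0, 0.0]
contact_force: [-1.3, -0.7, -0.3]
gripper_width: 84.9
```

Request:
drive_tool --pt "0 0 0 -8.2 0.085" --pt "0 0 0 -8.2 0.085" --pt "0 0 0 -8.2 0.085" --pt "0 0 0 -8.2 0.085" --pt "0 0 0 -8.2 0.085" --pt "0 0 0 -8.2 0.085" --pt "0 0 0 -8.2 0.085" --pt "0 0 0 -8.2 0.085" --pt "0 0 0 -8.2 0.085" --pt "0 0 0 -8.2 0.085" --pt "0 0 0 -8.4 0.085"

```text
clock: 2.75
position: [480.8, 1.6, 231.1]
ee_rot: [0.805, -0.593, -0.0, 0.0]
contact_force: [0.0, -1.1, -0.3]
gripper_width: 85.1
```

Request:
drive_tool --pt "-0.0436 -0.0127 0 0 0.085" --pt "-0.0436 -0.0127 0 0 0.085" --pt "-0.0436 -0.0127 0 0 0.085" --pt "-0.0436 -0.0127 0 0 0.085" --pt "-0.0436 -0.0127 0 0 0.085" --pt "-0.0436 -0.0127 0 0 0.085" --pt "-0.0436 -0.0127 0 0 0.085" --pt "-0.0436 -0.0127 0 0 0.085" --pt "0 0 0.04 0 0.085" --pt "0 0 0.04 0 0.085" --pt "0 0 0 0 0.085"

```text
clock: 3.85
position: [473.7, 362.1, 145.1]
ee_rot: [0.803, -0.596, -0.001, 0.007]
contact_force: [-0.7, -0.5, -0.9]
gripper_width: 85.4
```

```bash
python3 - <<'E'
from h import *
s=arm.read_state();print(s["position"],s["ee_rot"],s["joints"])
im,d=arm.get_image("wrist");cv2.imwrite("pics/w1.png",im);np.savez("pics/w1.npz",im=im,d=d,T=wcam(s))
E
```

```text
[473.67708941 362.14575945 145.08361018] [ 0.80319805 -0.59567101 -0.00109134  0.00691029] [ 0.92300344  0.41583677 -0.17304083 -0.00244149 -0.99576126 -0.62710295]
```

View pics/w1.png

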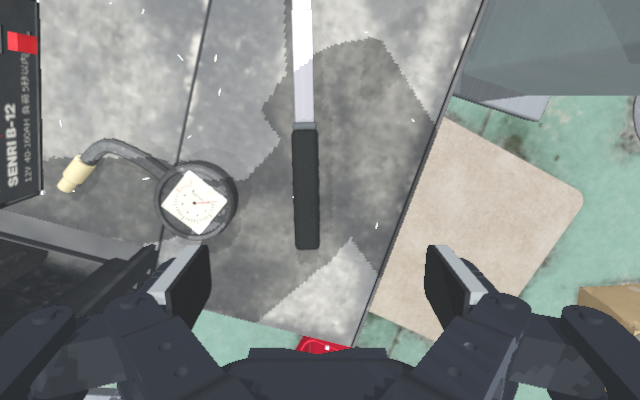

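```bash
cat >> h.py <<'E'
def wfit(f,mask,z):
    n,l,st,c=cv2.connectedComponentsWithStats(mask.astype(np.uint8))
    i=1+np.argmax(st[1:,4]);cs,_=cv2.findContours((l==i).astype(np.uint8),cv2.RETR_EXTERNAL,cv2.CHAIN_APPROX_NONE)
    P=np.array([wpt(f["T"],u,v,z=z)[:2] for u,v in cs[0][:,0]],np.float32)
    r=cv2.minAreaRect(P);b=cv2.boxPoints(r)
    e=[b[1]-b[0],b[2]-b[1]];a=max(e,key=np.linalg.norm)
    print("c",r[0],"size",r[1],"ang",np.degrees(np.arctan2(a[1],a[0])),st[i]);return r
E
python3 - <<'E'
from h import *
f=np.load("pics/w1.npz");im=f["im"].astype(int);d=f["d"]
for u,v in [(303,100),(306,180),(307,235),(350,200)]: print(u,v,wpt(f["T"],u,v,d=d[v,u]))
roi=np.zeros(d.shape,bool);roi[118:255,285:330]=1
g=im.sum(2)
wfit(f,roi&(g<170),24)
roi=np.zeros(d.shape,bool);roi[0:124,288:318]=1
wfit(f,roi&(g>600),14)
E
```

```text
303 100 [499.73736865 305.79009573  15.16738201]
306 180 [480.93428659 361.06423547  24.18689703]
307 235 [467.61686863 403.37782025  24.06402198]
350 200 [4.39766607e+02 3.72362200e+02 4.15443199e-01]
c (474.4787292480469, 353.6644287109375) size (1.0047329664230347, 22.973989486694336) ang -70.78297 [316 158   3  31  37]
c (506.230712890625, 280.7074279785156) size (17.557174682617188, 82.57444763183594) ang -74.1086 [ 292    0   26  122 2385]
```

```bash
python3 - <<'E'
from h import *
f=np.load("pics/w1.npz");im=f["im"].astype(int);d=f["d"]
m=np.zeros(d.shape,bool)
for v in range(115,258):
    for u in range(280,335):
        m[v,u]=18<wpt(f["T"],u,v,d=d[v,u])[2]<30
wfit(f,m,24)
for v in (130,160,200,240):
    us=np.where(m[v])[0];print(v,us.min(),us.max(),wpt(f["T"],us.mean(),v,z=24))
g=im.sum(2)
for v in (20,60,100):
    us=288+np.where(g[v,288:318]>600)[0];print(v,us.min(),us.max(),wpt(f["T"],us.mean(),v,z=14))
E
```

```text
c (478.8934020996094, 367.4711608886719) size (20.257965087890625, 99.39400482177734) ang -72.13041 [ 292  122   29  128 3261]
130 295 315 [492.19971249 325.51217375  24.        ]
160 293 318 [485.60320958 346.58398586  24.        ]
200 294 319 [476.10880527 376.05955291  24.        ]
240 295 319 [466.41344631 407.44397151  24.        ]
20 292 316 [514.39110997 253.41874446  14.        ]
60 293 311 [508.30440344 279.22991176  14.        ]
100 295 312 [499.40911714 305.7050029   14.        ]
```

Request:
drive_tool --pt "0 0 0.03 0 0.06" --pt "0 0 0.03 0 0.06" --pt "0 0 0.03 0 0.06" --pt "0 0 0 0 0.06" --pt "0 0 0 0 0.06"

```text
clock: 4.4
position: [478.3, 366.2, 63.6]
ee_rot: [0.804, -0.595, 0.001, -0.001]
contact_force: [-0.1, 0.3, 0.1]
gripper_width: 60.1
```

Request:
drive_tool --pt "-0.002 0 0.025 0 0.06" --pt "0 0 0.02 0 0.06" --pt "0 0 0.01 0 0.06" --pt "0 0 0 0 0.06" --pt "0 0 0 0 0.06"

```text
clock: 4.9
position: [477.3, 368.4, 8.1]
ee_rot: [0.804, -0.595, 0.0, -0.002]
contact_force: [-0.7, -0.5, -0.5]
gripper_width: 59.9
```

Request:
drive_tool --pt "0 0 0.005 0 0.04" --pt "0 0 0 0 0.03" --pt "0 0 0 0 0.01" --pt "0 0 0 0 0.01" --pt "0 0 0 0 0.01" --pt "0 0 0 0 0.01"

```text
clock: 5.5
position: [476.8, 367.9, 2.1]
ee_rot: [0.804, -0.595, 0.0, -0.001]
contact_force: [0.0, 0.6, 5.1]
gripper_width: 18.8
```

Request:
drive_tool --pt "0 0 -0.02 0 0.01" --pt "0 0 -0.03 0 0.01" --pt "0 0 -0.03 0 0.01" --pt "0.031 0.0227 0 0 0.01" --pt "0.031 0.0227 0 0 0.01" --pt "0.031 0.0227 0 2.6 0.01" --pt "0 0 0 0 0.01" --pt "0 0 0 0 0.01" --pt "0 0 0 0 0.01"

```text
clock: 6.4
position: [438.6, 259.2, 81.1]
ee_rot: [0.79, -0.613, 0.0, -0.0]
contact_force: [-0.3, -0.9, -1.9]
gripper_width: 18.9
```

```bash
python3 - <<'E'
from h import *
s=arm.read_state();print(s["position"],s["ee_rot"],s["joints"])
im,d=arm.get_image("wrist");cv2.imwrite("pics/w2.png",im);np.savez("pics/w2.npz",im=im,d=d,T=wcam(s))
im,d=arm.get_image("side");cv2.imwrite("pics/s2.png",cv2.resize(im[100:300,220:420],None,fx=3,fy=3,interpolation=cv2.INTER_CUBIC));np.savez("pics/s2.npz",im=im,d=d)
E
```

```text
[438.62520868 259.24845177  81.12817297] [ 7.89989662e-01 -6.13120133e-01  4.55877859e-06 -1.90321567e-04] [ 8.52820548e-01  3.58869041e-01 -4.69106811e-01 -1.91571247e-05
 -7.42439942e-01 -6.02018444e-01]
```

View pics/w2.png

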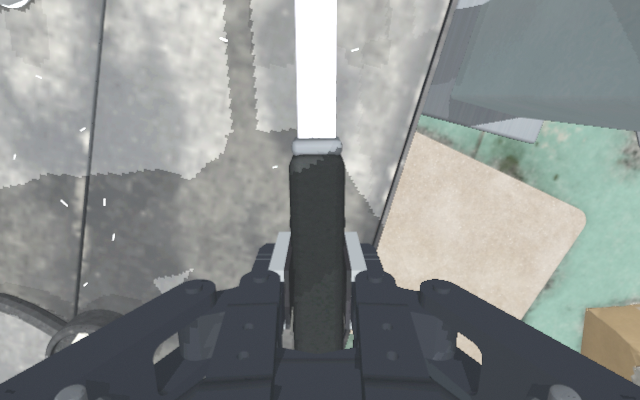

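View pics/s2.png

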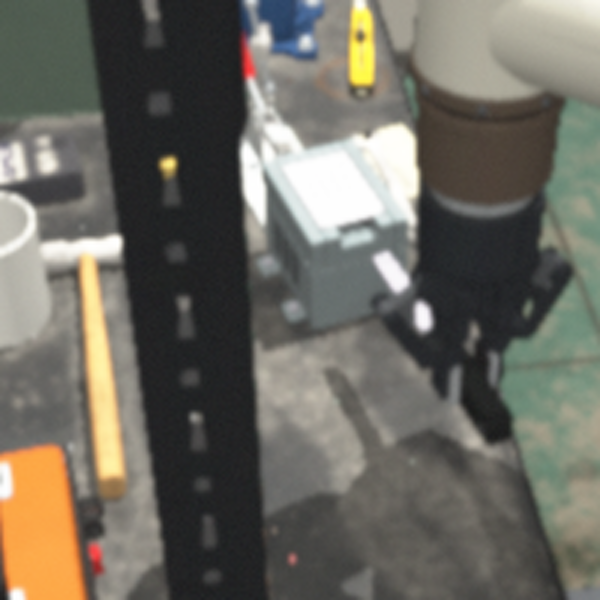

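```bash
python3 - <<'E'
from h import *
f=np.load("pics/w2.npz");im=f["im"].astype(int);d=f["d"];T=f["T"]
b=np.array([.2505,-.968])
s=np.array([438.63,259.25])
x=T[:3,:3]@cp("wrist")["mount"][:3,:3].T[:,0]; print("toolx",x,np.degrees(np.arctan2(x[1],x[0])))
P=[]
for v in range(2,136,12):
    us=285+np.where(im[v,285:348].sum(1)>700)[0];u=us.mean();p=wpt(T,u,v,d=np.median(d[v,us.min()+4:us.max()-3]));P.append(p)
P=np.array(P);print(P.round(1)); c=np.polyfit((P[:,:2]-s)@b,P[:,2],1);print("z slope deg",np.degrees(np.arctan(c[0])),"top z at tip",np.polyval(c,140))
q=np.polyfit(P[:,1],P[:,0],1);print("dir",np.degrees(np.arctan2(-1,-q[0])))
im,d=arm.get_image("top");cv2.imwrite("pics/t3.png",cv2.resize(im[160:250,260:410],None,fx=5,fy=5,interpolation=cv2.INTER_CUBIC));np.savez("pics/t3.npz",im=im,d=d)
E
```

```text
toolx [ 2.48167582e-01 -9.68717090e-01 -2.26330701e-04] -75.63089405625644
[[462.3 167.6  93.1]
 [461.4 171.1  93.2]
 [460.4 174.6  93.1]
 [459.6 178.3  93.3]
 [458.7 182.   93.1]
 [457.6 185.7  93. ]
 [456.6 189.5  93. ]
 [455.6 193.3  93.1]
 [454.6 197.3  93.1]
 [453.4 201.2  93. ]
 [452.3 205.3  93. ]
 [451.3 209.4  93.1]]
z slope deg 0.16091950009526712 top z at tip 93.26208188086662
dir -75.15520017860271
```

View pics/t3.png

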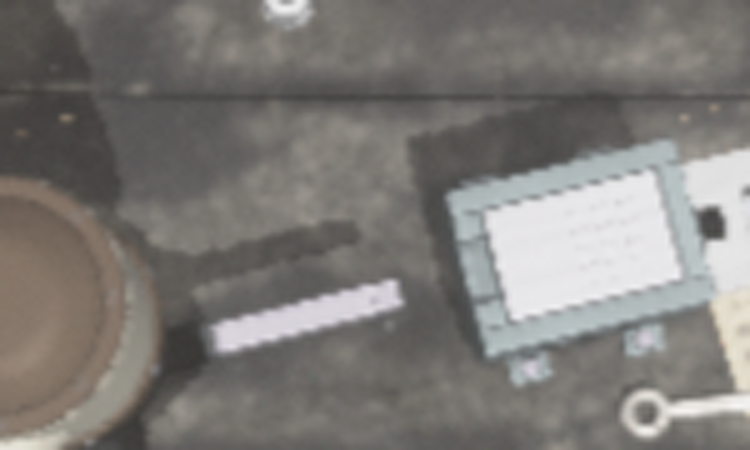

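```bash
python3 - <<'E'
from h import *
f=np.load("pics/t3.npz");im=f["im"].astype(int);d=f["d"]
def fit(m,z):
    n,l,st,c=cv2.connectedComponentsWithStats(m.astype(np.uint8))
    i=1+np.argmax(st[1:,4]);cs,_=cv2.findContours((l==i).astype(np.uint8),cv2.RETR_EXTERNAL,cv2.CHAIN_APPROX_NONE)
    P=np.array([pt("top",u,v,z=z)[:2] for u,v in cs[0][:,0]],np.float32)
    r=cv2.minAreaRect(P);b=cv2.boxPoints(r);e=[b[1]-b[0],b[2]-b[1]];a=max(e,key=np.linalg.norm)
    ys,xs=np.where(l==i);mm=np.mean([pt("top",u,v,z=z)[:2] for u,v in zip(xs,ys)],0)
    print(r[0],r[1],"ang",np.degrees(np.arctan2(a[1],a[0]))%180-180,st[i],mm);return b
g=im.sum(2)
roi=np.zeros(d.shape,bool);roi[212:235,300:343]=1
bl=fit(roi&(g>520),93)
roi=np.zeros(d.shape,bool);roi[185:230,350:402]=1
cv=fit(roi&(im.min(2)>200),90)
Z=np.array([[pt("top",u,v,d=d[v,u])[2] for u in range(340,412)] for v in range(180,236)])
roi=np.zeros(d.shape,bool);roi[180:236,340:412]=(Z>84)&(Z<96)
bx=fit(roi,90)
print(bl.round(1).tolist())
E
```

```text
(461.2948303222656, 168.5037078857422) (13.134370803833008, 87.1597671508789) ang -75.5128 [303 216  37  14 209] [461.22426861 168.47382317]
(496.0467529296875, 38.68103790283203) (52.80439376831055, 82.74112701416016) ang -75.55137 [357 194  39  30 780] [495.72175793  38.61795362]
(495.5771789550781, 40.07814025878906) (79.90101623535156, 112.53080749511719) ang -75.56781 [ 349  187   54   44 1493] [496.16746716  37.21256402]
[[444.0, 209.10000610351562], [465.79998779296875, 124.69999694824219], [478.6000061035156, 128.0], [456.79998779296875, 212.3000030517578]]
```

Request:
drive_tool --pt "0 -0.001 0.009 0 0.01" --pt "0.015 0 0 0 0.01" --pt "0.01 0 0 0 0.01" --pt "0 0 0 0 0.01" --pt "0 0 0 0 0.01"

```text
clock: 7.05
position: [445.7, 234.3, 72.4]
ee_rot: [0.79, -0.614, 0.0, -0.0]
contact_force: [-0.1, 0.3, -2.8]
gripper_width: 19.2
```

Request:
drive_tool --pt "0.01 0 0.0005 0 0.01" --pt "0.01 0 0 0 0.01" --pt "0.005 0 0 0 0.01" --pt "0 0 0 0 0.01"

```text
clock: 7.45
position: [451.7, 209.4, 71.8]
ee_rot: [0.789, -0.614, -0.0, 0.0]
contact_force: [0.4, -0.1, -2.7]
gripper_width: 18.8
```

Request:
drive_tool --pt "0.007 0 0 0 0.01" --pt "0.007 0 0 0 0.01" --pt "0 0 0 0 0.01" --pt "0 0 0 0 0.01"

```text
clock: 7.85
position: [455.1, 196.6, 71.8]
ee_rot: [0.79, -0.613, 0.0, -0.0]
contact_force: [0.6, 0.7, -1.9]
gripper_width: 18.7
```

```bash
python3 - <<'E'
from h import *
im,d=arm.get_image("side");cv2.imwrite("pics/s3.png",cv2.resize(im[120:240,270:390],None,fx=5,fy=5,interpolation=cv2.INTER_CUBIC))
im,d=arm.get_image("top");cv2.imwrite("pics/t4.png",cv2.resize(im[160:250,260:410],None,fx=5,fy=5,interpolation=cv2.INTER_CUBIC))
E
```

```text
(no output)
```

View pics/s3.png

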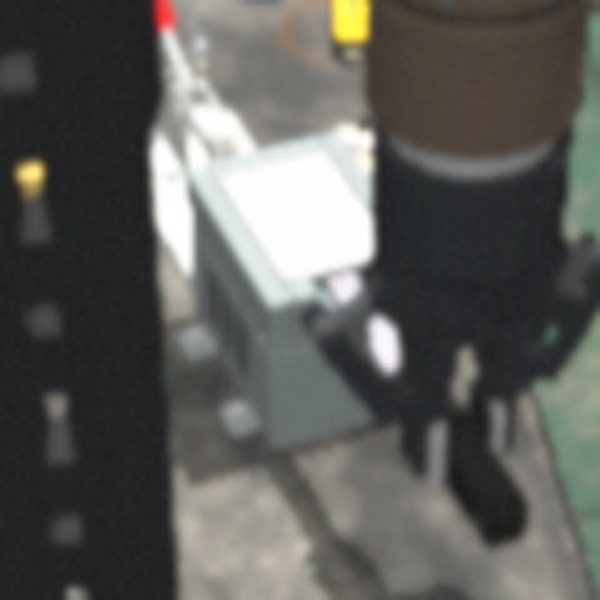

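View pics/t4.png

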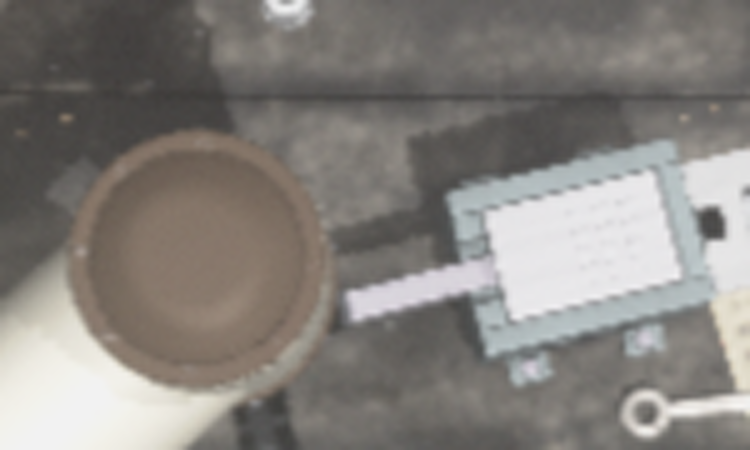

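Request:
drive_tool --pt "0 0 0.003 0 0.01" --pt "0 0 0.003 0 0.01" --pt "0.0005 0 0.003 0 0.01" --pt "0 0 0 0 0.01"

```text
clock: 8.35
position: [455.8, 197.2, 62.9]
ee_rot: [0.79, -0.613, 0.0, -0.001]
contact_force: [-0.8, 2.5, 2.6]
gripper_width: 18.8
```

Request:
drive_tool --pt "0.0005 0 0.003 0 0.01" --pt "0.0005 0 0.003 0 0.01" --pt "0.0005 0 0.003 0 0.01" --pt "0.0005 0 0.003 0 0.01" --pt "0 0 0 0 0.01"

```text
clock: 8.85
position: [456.5, 196.1, 51.1]
ee_rot: [0.79, -0.613, 0.0, -0.002]
contact_force: [-1.4, 7.7, 4.4]
gripper_width: 18.7
```

Request:
drive_tool --pt "0.001 0 0.003 0 0.01" --pt "0.001 0 0.003 0 0.01" --pt "0.001 0 0.003 0 0.01" --pt "0 0 0 0 0.01"

```text
clock: 9.25
position: [457.0, 192.3, 41.7]
ee_rot: [0.79, -0.613, 0.0, -0.001]
contact_force: [-0.8, 6.0, 2.2]
gripper_width: 18.7
```

```bash
cat > snap.py <<'E'
import sys
from h import *
k=sys.argv[1]
im,d=arm.get_image("side");cv2.imwrite(f"pics/s{k}.png",cv2.resize(im[120:240,270:390],None,fx=5,fy=5,interpolation=cv2.INTER_CUBIC));np.savez(f"pics/s{k}.npz",im=im,d=d)
im,d=arm.get_image("top");cv2.imwrite(f"pics/t{k}.png",cv2.resize(im[160:250,260:410],None,fx=5,fy=5,interpolation=cv2.INTER_CUBIC));np.savez(f"pics/t{k}.npz",im=im,d=d)
c=np.array([495.7,39.8]);b=np.array([.2495,-.9684]);n=np.array([b[1],-b[0]])
for x in (-40,-35,-25,-15,0,15,30,40):
    r=[]
    for y in (-18,0,18):
        P=c+b*x+n*y
        zs=[]
        u,v=proj("top",[P[0],P[1],92]).round().astype(int);zs.append(pt("top",u,v,d=d[v,u])[2])
        r.append(round(zs[0],1))
    print(x,r)
E
python3 snap.py 5
```

```text
-40 [np.float64(72.4), np.float64(89.9), np.float64(92.0)]
-35 [np.float64(101.0), np.float64(100.8), np.float64(91.6)]
-25 [np.float64(103.6), np.float64(99.3), np.float64(95.9)]
-15 [np.float64(102.7), np.float64(100.9), np.float64(96.0)]
0 [np.float64(100.8), np.float64(98.7), np.float64(92.1)]
15 [np.float64(98.5), np.float64(99.4), np.float64(93.8)]
30 [np.float64(99.1), np.float64(99.4), np.float64(94.3)]
40 [np.float64(97.4), np.float64(94.3), np.float64(94.4)]
```

View pics/s5.png

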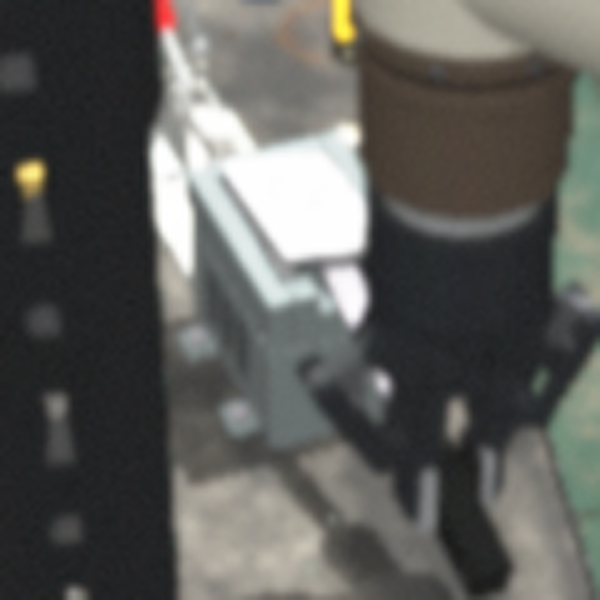

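View pics/t5.png

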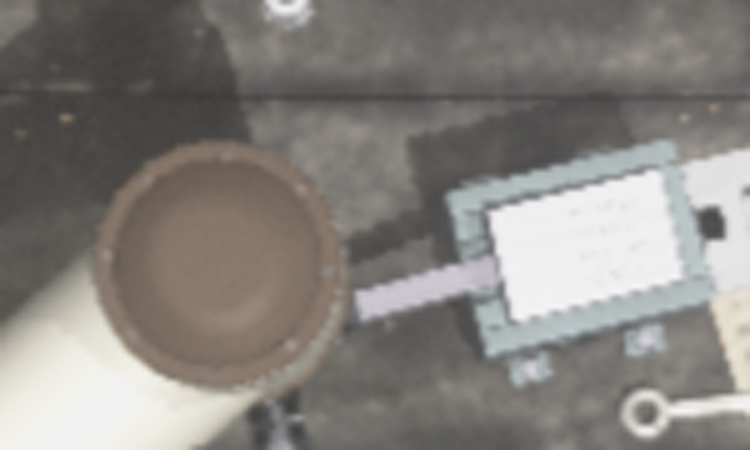

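```bash
cat > plane.py <<'E'
import sys
from h import *
f=np.load(f"pics/t{sys.argv[1]}.npz");im=f["im"];d=f["d"]
m=np.zeros(d.shape,np.uint8);m[185:230,350:402]=im[185:230,350:402].min(2)>200
n,l,st,c=cv2.connectedComponentsWithStats(m);i=1+np.argmax(st[1:,4]);m=cv2.erode((l==i).astype(np.uint8),np.ones((3,3)))
ys,xs=np.where(m);P=np.array([pt("top",u,v,d=d[v,u]) for u,v in zip(xs,ys)])
c=np.array([495.7,39.8]);b=np.array([.2495,-.9684]);w=np.array([-b[1],b[0]])
A=np.c_[(P[:,:2]-c)@b,(P[:,:2]-c)@w,np.ones(len(P))]
s,*_=np.linalg.lstsq(A,P[:,2],rcond=None);print("slope along box x, y; z at centre",s.round(3),"resid",np.std(A@s-P[:,2]).round(2),"z at -41:",(s[2]-41*s[0]).round(1),"z at 43",(s[2]+43*s[0]).round(1), len(P))
E
python3 plane.py 5; python3 plane.py 3
```

```text
slope along box x, y; z at centre [ -0.706  -0.964 100.465] resid 50.47 z at -41: 129.4 z at 43 70.1 672
slope along box x, y; z at centre [-0.97  -1.599 95.488] resid 59.72 z at -41: 135.3 z at 43 53.8 647
```

```bash
sed -i 's/^c=np.array/P=P[(P[:,2]>60)\&(P[:,2]<130)]\nc=np.array/' plane.py; python3 plane.py 5; python3 plane.py 3
```

```text
slope along box x, y; z at centre [-5.8000e-02  1.7100e-01  9.7566e+01] resid 1.77 z at -41: 99.9 z at 43 95.1 670
slope along box x, y; z at centre [4.0000e-03 4.0000e-03 9.1727e+01] resid 1.89 z at -41: 91.5 z at 43 91.9 644
```

Request:
drive_tool --pt "0.001 0 0.003 0 0.01" --pt "0.001 0 0.003 0 0.01" --pt "0.0015 0 0.003 0 0.01" --pt "0 0 0 0 0.01"

```text
clock: 9.75
position: [457.6, 188.2, 32.5]
ee_rot: [0.79, -0.613, 0.0, -0.0]
contact_force: [-0.3, 4.6, 2.1]
gripper_width: 18.4
```

```bash
python3 snap.py 6 >/dev/null; python3 plane.py 6
```

```text
slope along box x, y; z at centre [-1.5900e-01 -1.0000e-03  9.8199e+01] resid 1.79 z at -41: 104.7 z at 43 91.4 632
```

View pics/s6.png

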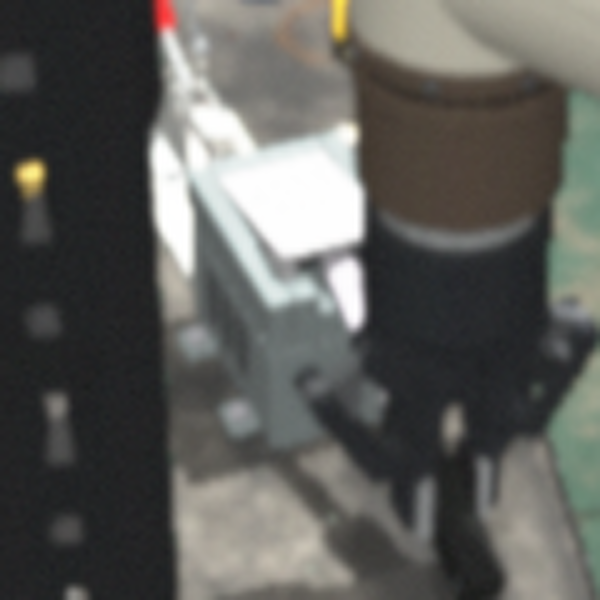

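Request:
drive_tool --pt "-0.01 0 0.002 0 0.01" --pt "-0.01 0 0.002 0 0.01" --pt "-0.01 0 0.002 0 0.01" --pt "-0.01 0 0.002 0 0.01" --pt "-0.02 0 0 0 0.01" --pt "0 0 0 0 0.01"

```text
clock: 10.45
position: [442.1, 248.3, 24.5]
ee_rot: [0.791, -0.612, 0.0, -0.0]
contact_force: [0.6, -0.3, -1.5]
gripper_width: 19.1
```

```bash
python3 snap.py 7 >/dev/null; python3 plane.py 7
```

```text
slope along box x, y; z at centre [-1.4700e-01  3.0000e-03  9.7605e+01] resid 1.78 z at -41: 103.6 z at 43 91.3 630
```

View pics/s7.png

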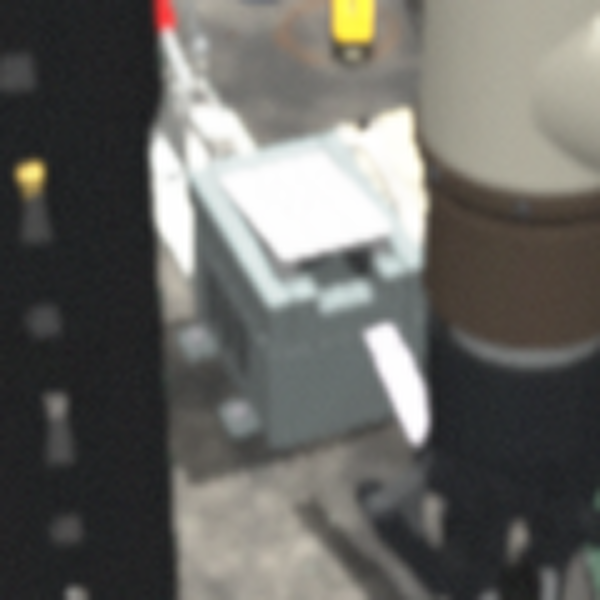

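View pics/t7.png

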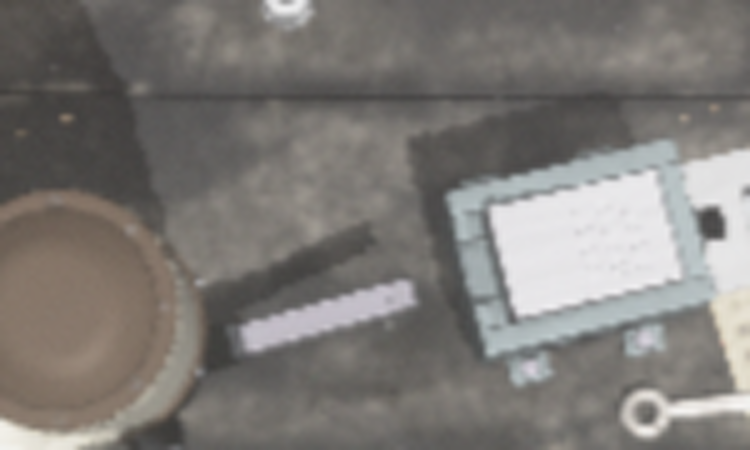

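Request:
drive_tool --pt "-0.0335 -0.0172 -0.005 0 0.01" --pt "-0.0335 -0.0172 -0.005 0 0.01" --pt "-0.0335 -0.0172 0 0 0.01" --pt "0 0 0 0 0.01" --pt "0 0 0.007 0 0.01" --pt "0 0 0.005 0 0.01" --pt "0 0 0.003 0 0.01" --pt "0 0 0.003 0 0.01" --pt "0 0 0 0 0.01"

```text
clock: 11.45
position: [467.0, 354.6, 17.6]
ee_rot: [0.79, -0.613, 0.0, 0.001]
contact_force: [-3.0, -3.4, 6.1]
gripper_width: 18.7
```

Request:
drive_tool --pt "0 0 0.003 0 0.01" --pt "0 0 0.003 0 0.01" --pt "0 0 0.003 0 0.01" --pt "0 0 0 0 0.01"

```text
clock: 11.85
position: [469.1, 355.1, 10.9]
ee_rot: [0.79, -0.613, 0.001, -0.001]
contact_force: [0.6, -6.6, 13.8]
gripper_width: 18.8
```

Request:
drive_tool --pt "0 0 0.002 0 0.01" --pt "0 0 0.002 0 0.01" --pt "0 0 0.002 0 0.01" --pt "0 0 0.002 0 0.01" --pt "0 0 0 0 0.01"

```text
clock: 12.35
position: [469.2, 355.3, 2.7]
ee_rot: [0.79, -0.613, 0.001, -0.001]
contact_force: [1.9, -7.4, 11.9]
gripper_width: 18.9
```

```bash
python3 - <<'E'
from h import *
s=arm.read_state()
im,d=arm.get_image("wrist");cv2.imwrite("pics/w8.png",im);T=wcam(s);np.savez("pics/w8.npz",im=im,d=d,T=T)
for v in range(2,136,22):
    us=285+np.where(im[v,285:348].astype(int).sum(1)>600)[0];u=us.mean();print(wpt(T,u,v,d=np.median(d[v,us.min()+4:us.max()-3])).round(1))
E
```

```text
[491.8 265.1  22.3]
[490.2 271.2  22.2]
[488.5 277.3  21.5]
[487.  283.9  21. ]
[485.3 290.6  20.9]
[483.5 297.6  20.3]<stdin>:5: RuntimeWarning: Mean of empty slice.
  ret = ret.dtype.type(ret / rcount)
Traceback (most recent call last):
ValueError: zero-size array to reduction operation minimum which has no identity
```

View pics/w8.png

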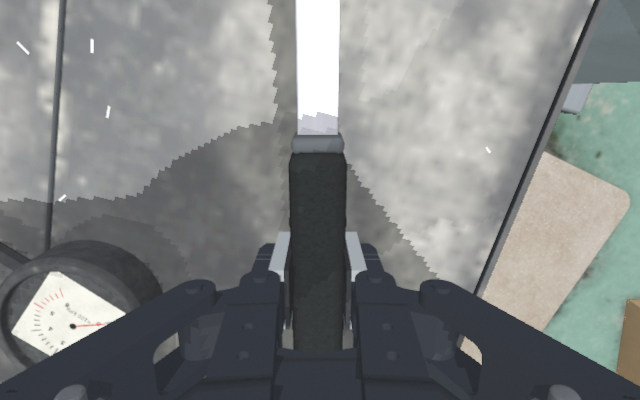

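Request:
drive_tool --pt "0 0 0.0015 0 0.01" --pt "0 0 0.001 0 0.01" --pt "0 0 0 0 0.01"

```text
clock: 12.7
position: [469.3, 355.3, 0.5]
ee_rot: [0.79, -0.613, 0.001, -0.001]
contact_force: [1.2, -7.2, 14.1]
gripper_width: 18.6
```

Request:
drive_tool --pt "0 0 0.001 0 0.01" --pt "0 0 0.0005 0 0.01" --pt "0 0 0 0 0.01"

```text
clock: 13.0
position: [469.3, 355.3, 0.4]
ee_rot: [0.79, -0.613, 0.001, -0.001]
contact_force: [-0.3, -8.6, 22.5]
gripper_width: 18.7
```

Request:
drive_tool --pt "0 0 -0.001 0 0.01" --pt "0 0 0 0 0.02" --pt "0 0 0 0 0.024" --pt "0 0 0 0 0.03" --pt "0 0 0 0 0.04" --pt "0 0 0 0 0.06"

```text
clock: 13.6
position: [467.8, 356.2, -2.7]
ee_rot: [0.79, -0.614, -0.0, -0.001]
contact_force: [-0.7, -1.0, -0.2]
gripper_width: 52.7
```

Request:
drive_tool --pt "0 0 -0.02 0 0.06" --pt "0 0 -0.05 0 0.07" --pt "0 0 -0.05 0 0.08" --pt "0 0 -0.05 0 0.08" --pt "0.0478 0.0086 0 0 0.08" --pt "0.0478 0.0086 0 0 0.08" --pt "0.0478 0.0086 0 0 0.08" --pt "0.0478 0.0086 0 0 0.08" --pt "0 0 0 0 0.08" --pt "0 0 0 0 0.08"

```text
clock: 14.6
position: [481.2, 161.4, 166.5]
ee_rot: [0.789, -0.614, -0.0, 0.0]
contact_force: [0.3, 1.1, 0.3]
gripper_width: 80.1
```

```bash
python3 - <<'E'
from h import *
s=arm.read_state();print(s["position"],s["ee_rot"])
im,d=arm.get_image("wrist");cv2.imwrite("pics/w9.png",im);T=wcam(s);np.savez("pics/w9.npz",im=im,d=d,T=T)
im,d=arm.get_image("side");cv2.imwrite("pics/s9.png",cv2.resize(im[150:350,270:430],None,fx=3,fy=3))
E
```

```text
[481.16538908 161.40364579 166.52151535] [ 7.89170754e-01 -6.14173690e-01 -2.63108773e-04  3.59274561e-04]
```

View pics/w9.png

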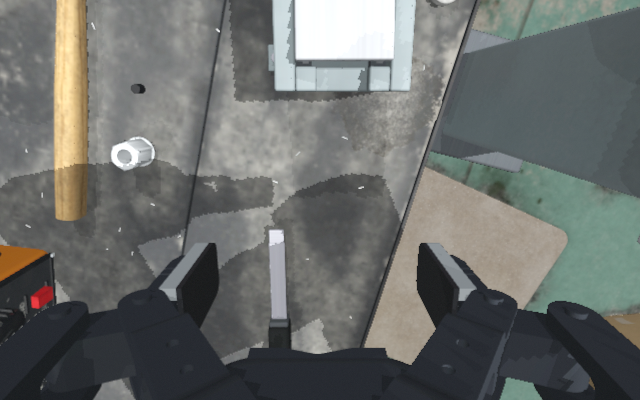

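View pics/s9.png

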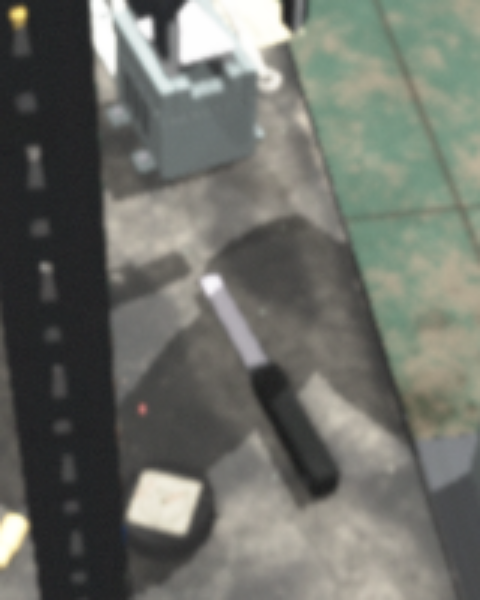

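```bash
python3 - <<'E'
from h import *
f=np.load("pics/w9.npz");im=f["im"].astype(int);d=f["d"];T=f["T"]
c=np.array([495.7,39.8]);b=np.array([.2495,-.9684]);w=np.array([-b[1],b[0]])
for u,v,z in [(274,90,90),(411,91,90),(295,60,100),(395,60,100),(289,20,90)]:
    p=wpt(T,u,v,z=z);q=p[:2]-c;print(u,v,p.round(1),"box",(q@b).round(1),(q@w).round(1), wpt(T,u,v-3,d=d[v-3,u])[2].round(1))
for v in (5,20,35,50,57): 
    us=280+np.where(im[v,280:410].min(1)>235)[0]; zz=[wpt(T,u,v,d=d[v,u]) for u in us[4:-4:8]]; print(v,us.min(),us.max(),np.mean(zz,0).round(1),np.polyfit(us[4:-4:8],[z[2] for z in zz],1).round(3))
E
```

```text
274 90 [521.9 102.3  90. ] box -53.9 41.0 -1.2
411 91 [443.8  83.   90. ] box -54.8 -39.5 0.1
295 60 [513.1  83.7 100. ] box -38.2 27.8 99.8
395 60 [459.9  70.2 100. ] box -38.4 -27.1 89.9
289 20 [521.9  63.3  90. ] box -16.2 31.3 90.0
5 296 393 [494.2  50.1  97.6] [3.0000e-03 9.6447e+01]
20 296 393 [492.3  57.4  98.9] [3.0000e-03 9.7991e+01]
35 296 393 [490.4  64.9 100.5] [-4.00000e-03  1.01793e+02]
50 297 393 [487.9  72.2 101.3] [7.0000e-03 9.9022e+01]
57 297 392 [489.1  76.2 101.7] [4.00000e-03 1.00247e+02]
```

Request:
drive_tool --pt "0.048 0.0078 0 0 0.08" --pt "0.048 0.0078 0 0 0.08" --pt "0 0 0.03 0 0.075" --pt "0 0 0.02 0 0.075" --pt "0 0 0 0 0.075" --pt "0 0 0 0 0.075"

```text
clock: 15.3
position: [490.7, 66.8, 116.9]
ee_rot: [0.791, -0.612, 0.0, 0.0]
contact_force: [0.8, 0.0, -0.0]
gripper_width: 74.9
```

Request:
drive_tool --pt "0.0025 0.001 0.015 0 0.075" --pt "0 0 0.01 0 0.075" --pt "0 0 0 0 0.07" --pt "0 0 0 0 0.065" --pt "0 0 0 0 0.065"

```text
clock: 15.8
position: [490.5, 63.5, 92.6]
ee_rot: [0.79, -0.613, 0.0, -0.001]
contact_force: [0.3, -0.6, 0.1]
gripper_width: 65.1
```

```bash
python3 - <<'E'
from h import *
s=arm.read_state();print(s["position"],s["gripper_width"])
im,d=arm.get_image("wrist");cv2.imwrite("pics/w10.png",im)
im,d=arm.get_image("side");cv2.imwrite("pics/s10.png",cv2.resize(im[120:240,270:390],None,fx=5,fy=5,interpolation=cv2.INTER_CUBIC))
E
```

```text
[490.47863207  63.49422614  92.55974   ] 65.14974808047957
```

View pics/w10.png

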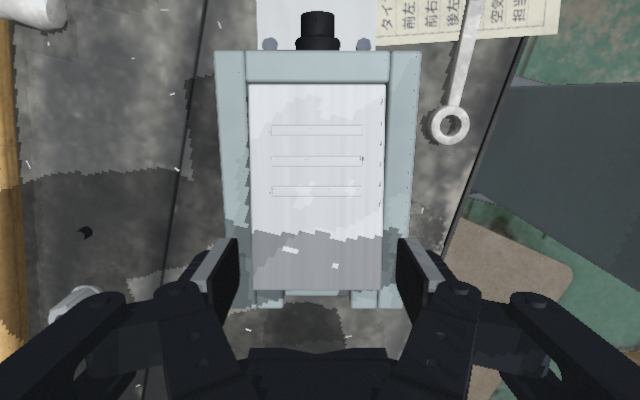

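View pics/s10.png

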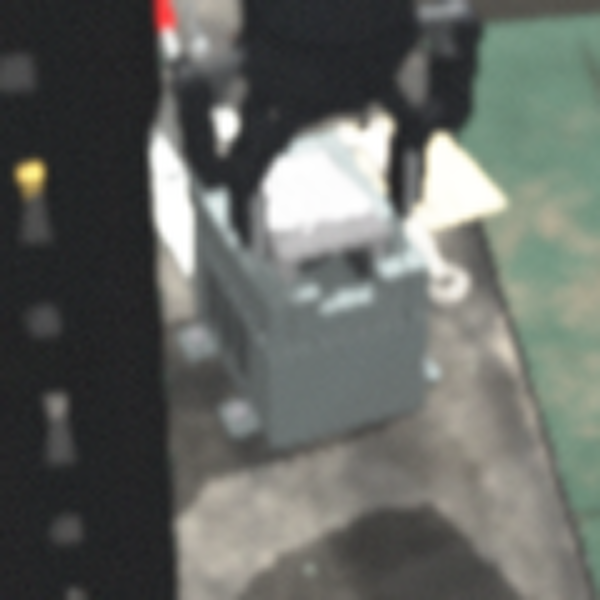

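Request:
drive_tool --pt "0 0 0.002 0 0.06" --pt "0 0 0.002 0 0.06" --pt "0 0 0 0 0.06"

```text
clock: 16.2
position: [489.7, 62.9, 87.5]
ee_rot: [0.79, -0.613, -0.0, 0.0]
contact_force: [-0.8, -0.6, 0.8]
gripper_width: 59.7
```

Request:
drive_tool --pt "0 0 0.0015 0 0.06" --pt "0 0 0 0 0.06"

```text
clock: 16.4
position: [489.8, 63.0, 86.1]
ee_rot: [0.79, -0.613, -0.0, 0.0]
contact_force: [-0.2, -0.2, 0.9]
gripper_width: 60.5
```

Request:
drive_tool --pt "0 0 0 0 0.055" --pt "0 0 0 0 0.05" --pt "0 0 0 0 0.04" --pt "0 0 0 0 0.04" --pt "0 0 0 0 0.04"

```text
clock: 16.9
position: [490.6, 63.3, 86.9]
ee_rot: [0.79, -0.613, 0.001, -0.001]
contact_force: [1.1, 0.9, 3.9]
gripper_width: 52.1
```

Request:
drive_tool --pt "0 0 -0.003 0 0.04" --pt "0 0 -0.004 0 0.04" --pt "0 0 -0.005 0 0.04" --pt "0 0 -0.005 0 0.04" --pt "0 0 0 0 0.04"

```text
clock: 17.4
position: [489.9, 63.1, 104.0]
ee_rot: [0.79, -0.613, 0.0, -0.0]
contact_force: [0.6, 0.2, -2.0]
gripper_width: 51.8
```

```bash
python3 - <<'E'
from h import *
im,d=arm.get_image("wrist");cv2.imwrite("pics/w11.png",im)
im,d=arm.get_image("side");cv2.imwrite("pics/s11.png",cv2.resize(im[120:240,270:390],None,fx=5,fy=5,interpolation=cv2.INTER_CUBIC))
E
```

```text
(no output)
```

View pics/w11.png

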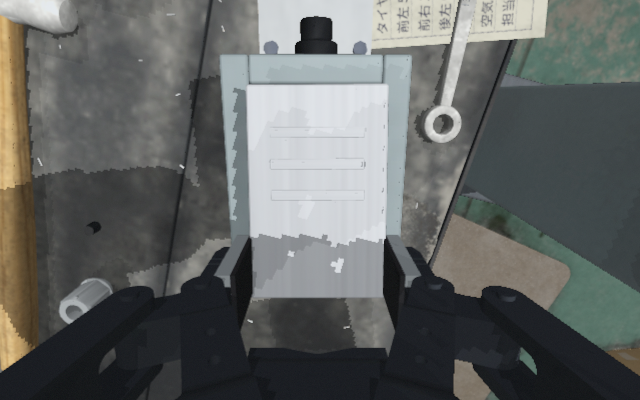

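View pics/s11.png

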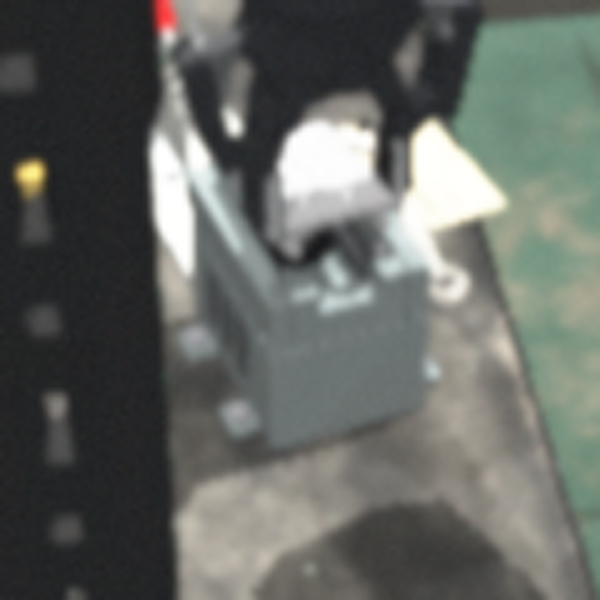

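```bash
python3 - <<'E'
from h import *
for u,v in [(240,252),(300,252),(360,254),(317,158),(324,163)]: print(u,v,pt("top",u,v,z=0).round(1))
f=np.load("pics/w9.npz");T=f["T"]
for u,v in [(269,231),(284,231),(272,318),(287,318)]: print(wpt(T,u,v,z=13).round(1))
for u,v in [(112,155),(155,155),(133,170)]: print("nut",wpt(T,u,v,z=0).round(1))
E
```

```text
240 252 [392.4 375.4   0. ]
300 252 [393.7 222.5   0. ]
360 254 [389.9  70.2   0. ]
317 158 [638.3 181.8   0. ]
324 163 [625.  163.4   0. ]
[509.1 221.8  13. ]
[496.3 218.5  13. ]
[487.8 306.9  13. ]
[474.  303.4  13. ]
nut [656.7 191.8   0. ]
nut [620.5 182.7   0. ]
nut [637.4 200.7   0. ]
```

Request:
drive_tool --pt "0 0 -0.01 0 0.04" --pt "0 0 -0.015 0 0.04" --pt "0 0 -0.02 0 0.04" --pt "0 0 0 0 0.04" --pt "-0.025 0.003 0 0 0.04" --pt "-0.04 0.004 0 0 0.04" --pt "-0.04 0.004 0 0 0.04" --pt "-0.025 0.003 0 0 0.04" --pt "0 0 0 0 0.04" --pt "0 0 0.02 0 0.04" --pt "0 0 0.03 0 0.04" --pt "0 0 0.03 0 0.04" --pt "0 0 0.03 0 0.04" --pt "0 0 0.01 0 0.04" --pt "0 0 0 0 0.04" --pt "0 0 0 0 0.04"

```text
clock: 19.1
position: [444.9, 185.8, 29.1]
ee_rot: [0.79, -0.613, 0.0, -0.001]
contact_force: [-0.1, -0.7, -1.3]
gripper_width: 51.9
```

```bash
python3 - <<'E'
from h import *
im,d=arm.get_image("side");cv2.imwrite("pics/s12.png",cv2.resize(im[130:280,260:410],None,fx=4,fy=4,interpolation=cv2.INTER_CUBIC))
E
```

```text
(no output)
```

View pics/s12.png

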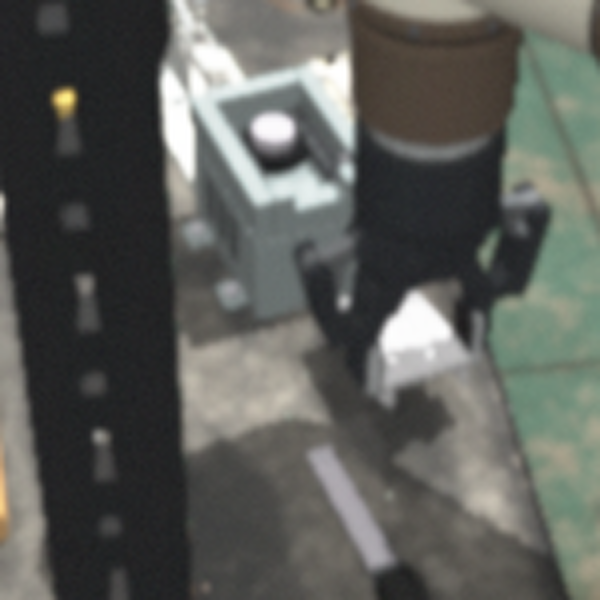

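Button visible; cover is held, clear of the lever. Lower gently.

Request:
drive_tool --pt "0 0 0.005 0 0.04" --pt "0 0 0.004 0 0.04" --pt "0 0 0.003 0 0.04" --pt "0 0 0.002 0 0.04" --pt "0 0 0.002 0 0.04" --pt "0 0 0 0 0.04"

```text
clock: 19.75
position: [444.4, 185.9, 12.6]
ee_rot: [0.79, -0.613, 0.0, -0.0]
contact_force: [-1.7, 1.1, 3.1]
gripper_width: 51.8
```

Request:
drive_tool --pt "0 0 0.002 0 0.04" --pt "0 0 0.002 0 0.04" --pt "0 0 0 0 0.04"

```text
clock: 20.05
position: [444.9, 186.6, 9.1]
ee_rot: [0.79, -0.613, 0.0, -0.001]
contact_force: [-2.5, 2.0, 7.7]
gripper_width: 51.6
```

Request:
drive_tool --pt "0 0 0.002 0 0.04" --pt "0 0 0.001 0 0.04" --pt "0 0 0 0 0.04"

```text
clock: 20.35
position: [445.2, 187.0, 6.4]
ee_rot: [0.79, -0.613, 0.0, -0.002]
contact_force: [-3.5, 2.9, 9.5]
gripper_width: 51.4
```

Request:
drive_tool --pt "0 0 0.001 0 0.04" --pt "0 0 0 0 0.04"

```text
clock: 20.55
position: [445.4, 187.1, 5.5]
ee_rot: [0.79, -0.613, 0.0, -0.002]
contact_force: [-2.7, 3.3, 7.6]
gripper_width: 51.8
```

```bash
cat > w.py <<'E'
import sys
from h import *
s=arm.read_state()
im,d=arm.get_image("wrist");cv2.imwrite(f"pics/w{sys.argv[1]}.png",im);T=wcam(s);np.savez(f"pics/w{sys.argv[1]}.npz",im=im,d=d,T=T)
for v in range(80,300,20): print(v,wpt(T,317,v,d=d[v,317]).round(1))
E
python3 w.py 13
```

```text
80 [462.5 119.2  16.4]
100 [460.8 125.7  17.1]
120 [459.1 132.4  17.8]
140 [457.3 139.4  17.3]
160 [455.6 146.1  19.7]
180 [453.7 153.3  19.6]
200 [451.8 160.8  19.3]
220 [449.7 169.   17.9]
240 [447.7 176.6  18.7]
260 [445.6 185.   18.4]
280 [443.4 193.4  18.6]
```

View pics/w13.png

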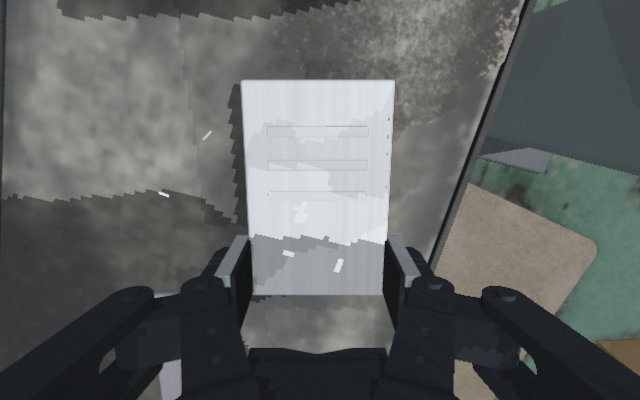

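Request:
drive_tool --pt "0 0 0.001 0 0.04" --pt "0 0 0 0 0.04" --pt "0 0 0 0 0.053" --pt "0 0 0 0 0.056" --pt "0 0 0 0 0.062" --pt "0 0 0 0 0.07" --pt "0 0 0 0 0.07"

```text
clock: 21.3
position: [443.8, 185.1, 3.0]
ee_rot: [0.79, -0.613, -0.0, 0.001]
contact_force: [-0.3, -0.3, 0.2]
gripper_width: 69.8
```

Request:
drive_tool --pt "0 0 -0.02 0 0.07" --pt "0 0 -0.05 0 0.07" --pt "0 0 -0.05 0 0.04" --pt "0 0 -0.05 0 0.01" --pt "0.036 -0.0045 0 0 0" --pt "0.036 -0.0045 0 0 0" --pt "0.036 -0.0045 0 0 0" --pt "0 0 0 0 0" --pt "0 0 0 0 0"

```text
clock: 22.2
position: [483.8, 83.4, 172.9]
ee_rot: [0.789, -0.614, -0.0, 0.0]
contact_force: [-0.1, -0.4, -0.7]
gripper_width: -0.1
```

```bash
python3 w.py 14 >/dev/null; python3 - <<'E'
from h import *
s=arm.read_state();print(s["position"],s["ee_rot"],s["gripper_width"])
im,d=arm.get_image("side");cv2.imwrite("pics/s14.png",cv2.resize(im[130:330,260:410],None,fx=3,fy=3,interpolation=cv2.INTER_CUBIC))
im,d=arm.get_image("top");cv2.imwrite("pics/t14.png",cv2.resize(im[160:250,260:410],None,fx=5,fy=5,interpolation=cv2.INTER_CUBIC))
E
```

```text
[483.68113221  84.06530694 172.99443881] [ 7.89642879e-01 -6.13566601e-01 -2.40744875e-04  3.01698546e-04] -0.18170903332570262
```

View pics/w14.png

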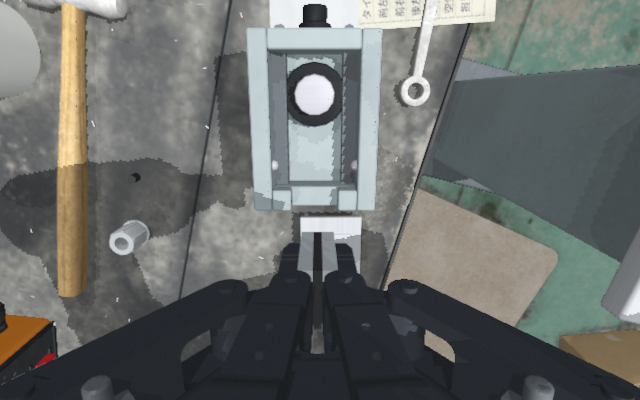

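View pics/s14.png

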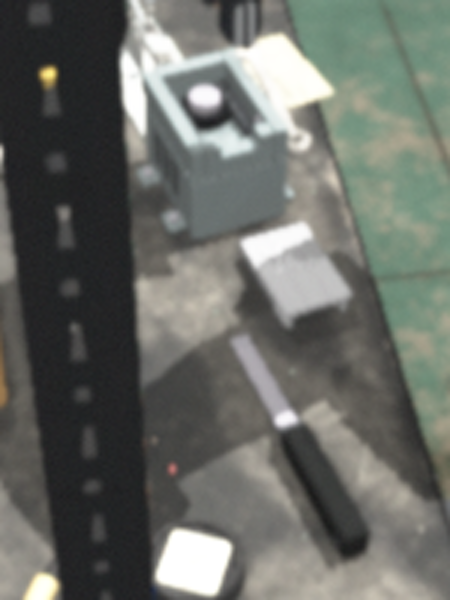

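```bash
python3 - <<'E'
from h import *
f=np.load("pics/w14.npz");im=f["im"].astype(int);d=f["d"];T=f["T"]
m=np.zeros(d.shape,np.uint8);m[65:125,285:345]=im[65:125,285:345].min(2)>190
n,l,st,c=cv2.connectedComponentsWithStats(m);i=1+np.argmax(st[1:,4]);u,v=c[i];ys,xs=np.where(l==i);dd=np.median(d[ys,xs])
print(st[i],u,v,wpt(T,u,v,d=dd)); print([wpt(T,a,b,d=d[b,a]).round(1) for a,b in [(293,94),(315,150),(260,100),(370,100)]])
E
```

```text
[ 295   75   39   39 1177] 314.30501274426507 94.23109600679695 [501.14658143  20.83070936  81.14736606]
[array([514.9,  24.2,  69.1]), array([491.4,  58.1,  60.3]), array([532.2,  32.2,  90.3]), array([467.3,  15.7,  89.5])]
```

Request:
drive_tool --pt "0.033 -0.0005 0 0 0" --pt "0.033 -0.0005 0 0 0" --pt "0 0 0 0 0" --pt "0 0 0.035 0 0" --pt "0 0 0.03 0 0" --pt "0 0 0.01 0 0" --pt "0 0 0 0 0" --pt "0 0 0 0 0"

```text
clock: 23.15
position: [502.2, 21.4, 99.3]
ee_rot: [0.79, -0.613, 0.001, -0.001]
contact_force: [0.0, 0.3, 0.0]
gripper_width: -0.1
```

Request:
drive_tool --pt "0 0.001 0.008 0 0" --pt "0 0 0.006 0 0" --pt "0 0 0.003 0 0" --pt "0 0 0.002 0 0" --pt "0 0 0.002 0 0" --pt "0 0 0 0 0"

```text
clock: 23.75
position: [500.2, 20.3, 77.4]
ee_rot: [0.79, -0.613, -0.0, 0.0]
contact_force: [-2.2, 1.3, 3.9]
gripper_width: -0.1
```

Request:
drive_tool --pt "0 0 0.001 0 0" --pt "0 0 0.001 0 0" --pt "0 0 0.001 0 0" --pt "0 0 0 0 0"

```text
clock: 24.15
position: [500.2, 20.3, 75.0]
ee_rot: [0.79, -0.613, 0.0, 0.0]
contact_force: [-3.7, 1.0, 8.5]
gripper_width: 0.2
```

Request:
drive_tool --pt "0 0 0.001 0 0" --pt "0 0 0 0 0"

```text
clock: 24.35
position: [500.3, 20.3, 74.9]
ee_rot: [0.79, -0.613, 0.0, 0.0]
contact_force: [-5.6, 2.6, 15.6]
gripper_width: 0.2
```

Request:
drive_tool --pt "0 0 0.0005 0 0" --pt "0 0 0 0 0"

```text
clock: 24.55
position: [500.3, 20.3, 74.8]
ee_rot: [0.79, -0.613, 0.0, 0.0]
contact_force: [-7.3, 1.0, 17.2]
gripper_width: 0.0
```

Request:
drive_tool --pt "0 0 -0.003 0 0" --pt "0 0 -0.004 0 0" --pt "0 0 -0.01 0 0" --pt "0 0 -0.04 0 0" --pt "0 0 -0.05 0 0" --pt "-0.035 0 0 0 0" --pt "-0.035 0 0 0 0" --pt "0 0 0 0 0" --pt "0 0 0 0 0"

```text
clock: 25.45
position: [483.1, 88.7, 180.0]
ee_rot: [0.79, -0.613, 0.0, -0.0]
contact_force: [0.2, -0.2, -0.2]
gripper_width: -0.3
```

```bash
python3 w.py 15 >/dev/null; python3 - <<'E'
from h import *
f=np.load("pics/w15.npz");im=f["im"].astype(int);d=f["d"];T=f["T"]
m=np.zeros(d.shape,np.uint8);m[55:135,275:355]=im[55:135,275:355].min(2)>190
n,l,st,c=cv2.connectedComponentsWithStats(m);i=1+np.argmax(st[1:,4]);u,v=c[i];ys,xs=np.where(l==i);dd=np.median(d[ys,xs])
print(st[i],u,v,wpt(T,u,v,d=dd))
im,d=arm.get_image("top");cv2.imwrite("pics/t15.png",cv2.resize(im[140:260,190:420],None,fx=3,fy=3,interpolation=cv2.INTER_CUBIC))
im,d=arm.get_image("side");cv2.imwrite("pics/s15.png",cv2.resize(im[130:330,260:410],None,fx=3,fy=3,interpolation=cv2.INTER_CUBIC))
E
```

```text
[ 298   67   37   38 1128] 315.9645390070922 85.62234042553192 [501.16760557  20.82523376  81.09872586]
```

View pics/w15.png

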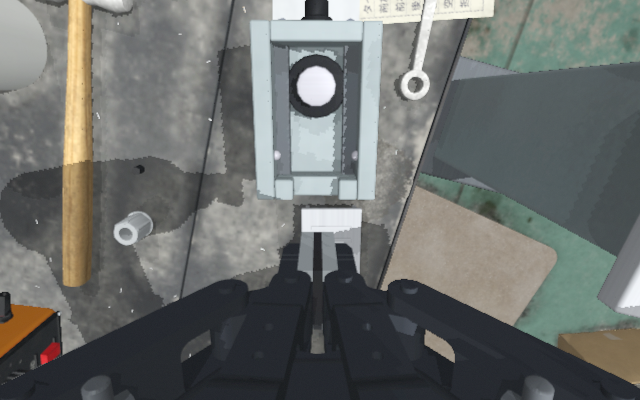

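View pics/s15.png

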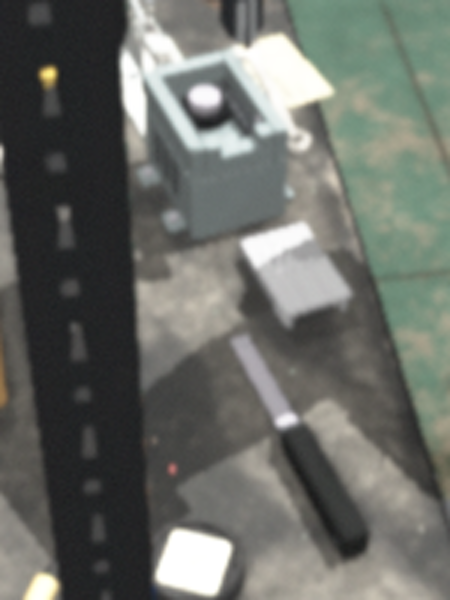

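View pics/t15.png

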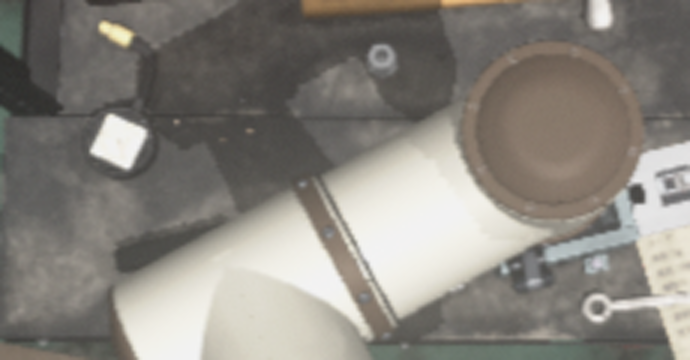

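```bash
python3 -c "
from bench import arm
print(arm.job_done())"
```

```text
the job is handed in; nothing more can be done
None
```

The job is done and handed in at about 25.6 s of the 66 s allowed.

- **Prying:** I put the lever's blade through the notch about 20 mm under the cover and pushed the handle down about 39 mm. The catch on the box's +y side let go first, tilting the cover about 10° sideways. Prising further freed the other side and levelled it, with its end about 12 mm proud of the rim. I then withdrew the blade without disturbing the cover.
- **Lever and cover:** Both lie flat on the worktop in the last side view. When I let go, the lever was still a little nose-up: about 3.5° when measured, then pressed down about 2 mm more. Its blade end therefore settled the last few millimetres on its own. The cover was within about 1.5 mm of level when released.
- **Button:** Pressed until it stopped, from 81.1 to 74.9 mm (about 6 mm of travel), at about 17 N against the 5 N spring. The last depth reading shows it back up at 81.1 mm.
- **Other items:** I never touched the spanner, gauge or nut, and they look unmoved in the last pictures. I did not measure their positions before and after.
- **Checks that disagreed:** The top camera's depth reads about 1.5 mm high. The wrist and top views differ by about 1.5 mm on where the box is along its length. Neither affected the work.

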